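# Clear a stuck rack from the feeder with the stop latched

## Robot

A 6-joint arm with a two-finger parallel gripper is mounted at the origin on a cart in front of the work surface, level with it; the furniture and walls round the work are solid. World frame = base frame: x ahead of the robot, y to its left, z up, the work surface at z = 0. Lengths are in m, angles in rad, forces in N, time in s.
With the tool pointing down it reaches from about 0.3 to 0.775 m from the base axis. Payload 14.6 kg.
Tool frame: the origin (TCP) lies between the finger pads; the fingertips stand ctrl.tip_extent ahead of it and the grasp point (between the pads) lies 3 mm ahead of it (ctrl.tip_extent is the distance from the TCP to the fingertips, in m); z points along the fingers, y is the line along which they close (so a half turn about z gives the same grasp; the last joint's range is limited). The gripper opens to 94 mm and grips with 3 to 60 N. Pads are 16 mm wide; open, the fingers measure 119 mm over their backs; the gripper's body (75 mm by 177 mm) begins 78 mm behind the grasp point.
Start: joints at [1.082, 0.3, 1.521, -0, 1.321, -0.067], TCP at [0.225, 0.502, 0.227] pointing down, gripper open.
Joint ranges: [-3.03, 3.03], [-0.79, 2.21], [0.23, 2.52], [-1.04, 4.18], [0, 3.07], [-2.55, 2.55]. Speed limits (rad/s): [2.22, 2.22, 2.57, 3.14, 3.14, 3.14].

## Interface

Orientations are given as [roll, pitch, yaw] about the fixed x, y, z axes, in that order (R = Rz(yaw) Ry(pitch) Rx(roll)).
In Python, from station import ctrl gives the robot as it stands.
- The arm moves only by the shell command python3 shift.py 'ROWS' [OPENING] [FORCE]. ROWS is a JSON list that holds a single list of rows (three levels of brackets), with 1 to 10 rows, each of 6 numbers: dx, dy, dz in units of 100 mm, then a rotation vector rx, ry, rz in rad; each row shifts and turns the commanded pose from where the row before left it, along the tool's axes as they then stand; what a row does not reach is not made up. A row lasts 1/10 s, in which the tool goes at most 0.05 m and 0.15 rad, less where a joint would pass 70% of its speed; a pose out of reach is approached as far as the arm can. OPENING is the finger opening in m, set as the command begins (- or left out keeps the last). The fingers move at their own pace and stop on an object; FORCE is the grip in N (left out, the last holds). Time passes only in rows, so rows that do not move let the fingers close. It prints the time, the measured TCP pose, the force, the opening and the grip force at its end. Input that does not fit is refused with a message, and nothing moves.
- ctrl.get_obs(): the state, without advancing time (a new reading comes with each control period).
- ctrl.camera(name): name is "side" or "top"; returns a dict with "pixels" (400x640x3 uint8, blue, green, red), "fx", "fy", "cx", "cy" (pixels), "k1" (the pictures are not rectified: a ray, as slopes to the right and down, at radius r is drawn at 1 + k1 r^2 times it, then the intrinsics apply), "extrinsics" (4x4, takes a point from camera to world coordinates). Camera axes: x right, y up, looking along -z (the intrinsics and any distortion apply to the point x, -y, -z); pixel columns grow to the right and rows downward; lengths in m; the calibration is good to about 2 mm. A picture is of the moment at which its call begins. There is no depth.
- ctrl.hand_in(): hands the job in; it is judged then, once.
The state is a dict: "time_s": time; "qpos": joint angles; "joint_vel": joint speeds; "tau": joint torques, N m; "ee_pos": TCP position; "eef_rot": TCP orientation; "force": force on the tool from outside, world axes, zero at the start; "moment": the same for the moment, N m; "grip_width": finger opening in m; "grip_force": force on a finger pad.
Only numpy, scipy, OpenCV 4.12 (cv2) and the standard library are available. Lean on these libraries where they do the work, as an engineer would, in place of code of your own. Each camera call takes 0.05 s, during which the arm holds its last target. There are 200 camera calls.

## Task

The rack feeder has faulted with a tube rack stuck halfway along its belt. Press the mushroom stop button in until it latches down and let go, then push the rack along the lane with a fingertip until it rests against the end stop, and then twist the mushroom clockwise by pushing on its wing so that it pops back out, ready to run. Do not touch the rack unless the stop is latched, do not pinch the wing or lift the rack, leave the small flush start button alone and do not disturb the other things on the bench.

Things in the scene. Friction and masses are not known exactly. Their poses are not given: they have to be found in the camera images.
- stop_station: the control box: light grey, fixed, 102 (its x) x 178 (its y) x 60 mm high. Origin at the centre of its underside, z up. On its top the mushroom stop button stands at (0, +42) mm and the start button at (0, -48) mm of its x, y. It stands between the robot and the feeder, turned by up to 17 degrees.
- stop_crown (a point): centre of the top of the mushroom stop button, on the middle of its wing, 110 mm above the bench when out: press here, straight down. Below this point: a black dome 66 mm across, 17 mm lower at 14 mm from the axis, 20 mm lower at 28 mm, its rim 24 to 28 mm lower, underside 31 mm. Axes as the head: x along the wing, z up; untwisted they are those of stop_station.
- stop_wing (a point): point on the centre line of the mushroom's wing, 26 mm from the axis on the head's +x side, 14.5 mm below stop_crown; moves with the head. The wing is a straight dark grey fin across the dome, 12 mm thick (6 mm at its top edge), to 33 mm either side of the axis; its top is level as far as 23 mm from the axis, then slopes to the rim. Its upright sides are best pushed 15 to 28 mm out.
- stop_press (a joint): how far the mushroom is pressed in: 0 m = out, 0.0098 = end of travel. Needs about 2 N to start, 6 N to latch; past about 0.0084 an inner pawl snaps over it, and let go it stays at about 0.008 (latched). It springs out by itself once twisted far enough.
- stop_twist (a joint): turn of the mushroom head, clockwise from above: 0 rad = at rest, 1.1 = stop; it cannot turn the other way. A spring turns it back (0.03 N m at rest, 0.11 N m at 0.7). When latched, turning it past about 0.7 frees the latch and the mushroom springs up 8 mm (or up against the finger); let go, it turns back to 0.
- wing_push_faces: the two wing faces to push on for the clockwise twist: the +y side of the +x half and the -y side of the -x half (head axes). Fixed to the head; origin on the button's axis at the underside of the dome, axes as the head.
- wing_back_faces: the other two side faces of the wing, not pushed in the clockwise twist. Same origin and axes.
- start_press (a joint): the start button: a grey 25 mm disc inside a black guard ring 36 mm across and 9 mm high on the control box, to be left alone. 0 m = out, 0.004 = pressed.
- feeder: the rack feeder: short belt conveyor, fixed, 316 mm (its x) x 140 mm; black belt 45 mm above the bench; two steel guide strips 64 mm apart, tops 62 mm above the bench. Origin on the bench under its middle, x along the belt to the end stop (about to the robot's left), y towards the robot. The belt stands still. A motor hangs on the far side.
- lane_end (a point): where the belt meets the end stop: centre of the lane, belt height, on the face of the stop's rubber buffer; axes as the feeder. The stop plate is 95 mm wide and reaches to 72 mm above the bench.
- rack: beige microtube rack with small capped tubes, loose on the belt between the guides; 100 mm (its x, along the belt) x 60 mm, block 22 mm high, caps to 28 mm, 0.06 to 0.13 kg. Origin at the centre of its underside. It starts 50 to 85 mm short of the end stop; seated, its origin is 50 mm from lane_end.
- vial_box: loose closed card box for vials with a grey-blue lid, 116 x 125 x 52 mm, bystander at the right or the left of the control box.
- vial_a: loose dark vial, 22 mm across, 52 mm high, bystander near the feeder's right end.
- vial_b: loose dark vial, 22 mm across, 52 mm high, bystander in front of the feeder.
- timer: loose bench timer, 62 x 62 x 20 mm, bystander at the right.
- tape_roll: loose roll of label tape lying flat, 53 mm across, 19 mm high, bystander at the right.
- centrifuge: mini centrifuge, fixed, round and white, 146 mm across, 83 mm high with a clear lid to 107 mm, bystander on the other side of the control box from vial_box.

How it is judged:
On the way, in this order (a step that is already met when the one before it is completed fails the run):
1. the mushroom is latched down and let go, the rack still where it was (value of joint stop_press above 0.006 m and contact force between the fingers and stop_station below 0.3 N and distance of rack from where it was at the start of the episode below 0.01 m), for 0.3 s.
2. the rack rests against the end stop, the mushroom still latched (x of rack in the frame of lane_end above -0.054 m and value of joint stop_press above 0.006 m), for 0.2 s.
3. the mushroom is released by the twist and out again (value of joint stop_press below 0.002 m and value of joint stop_twist below 0.1 rad), for 0.2 s.
At the end, for the whole second after the job is handed in: the mushroom is out again (pressed less than 2 mm) and turned back (less than 0.1 rad), and the rack lies flat and at rest on the belt against the end stop (gap under 4 mm) (all of step 3 and x of rack in the frame of lane_end above -0.054 m and z of rack in the frame of lane_end below 0.004 m and angle between rack's own z axis and vertical below 0.08 rad and linear speed of rack below 0.01 m/s); the robot touches nothing.
It fails at once if the rack is touched by the robot while the stop is not latched (value of joint stop_press below 0.005 m and contact force between any of the fingers, the arm and rack above 0.5 N).
It fails at once if the rack is lifted or tipped (z of rack in the frame of lane_end above 0.01 m or angle between rack's own z axis and vertical above 0.3 rad).
It fails at once if the mushroom's wing is pinched from both sides (contact force between the fingers and wing_push_faces above 1 N and contact force between the fingers and wing_back_faces above 1 N).
It fails at once if the start button is pressed (value of joint start_press above 0.0025 m).
It fails at once if a bystander is moved by more than 20 mm (distance of any of vial_box, vial_a, vial_b, timer, tape_roll from where it was at the start of the episode above 0.02 m).
It also fails if it takes over 59 s, if anything falls off the work surface, if the arm or the gripper's body presses on something with over 40 N, if the wrist force passes 120 N, or if a joint passes its speed limit or range.

## Working session

There is one attempt and no reset: what is moved stays moved. The work goes in short steps, Python scripts to look and compute and a shell command to move; the robot and the scene stay as the last step left them, time stands still between calls to the robot, and variables do not carry over. Pictures are saved under pics/ and viewed, at most 10 in all, crops included, and the job is handed in when it is done.

```bash
ls; mkdir -p pics
python3 - <<'E'
from station import ctrl
import cv2
print(ctrl.get_obs(), ctrl.tip_extent)
for n in("top","side"):
    c=ctrl.camera(n); cv2.imwrite(f"pics/{n}0.png",c["pixels"]); print(n,c["fx"],c["fy"],c["cx"],c["cy"],c["k1"],c["extrinsics"])
E
```

```text
pics
shift.py
station.py
{'time_s': 0.0, 'qpos': array([ 1.08239461e+00,  3.00474548e-01,  1.52159469e+00,  1.28043480e-05,
        1.32070141e+00, -6.65917251e-02]), 'joint_vel': array([ 0.00215026, -0.00040834,  0.00021212,  0.00045028, -0.00163496,
        0.0015615 ]), 'tau': array([ 1.01253620e-03, -5.31807768e+01, -3.52741277e+01,  7.08496361e-02,
        2.42885237e-02, -3.87166165e-05]), 'ee_pos': array([0.22505816, 0.50157879, 0.22687867]), 'eef_rot': array([-3.14041809e+00, -9.07617190e-05,  2.71977943e+00]), 'force': array([ 0.44144656, -0.17278944,  0.33025812]), 'moment': array([-0.0038402 , -0.02803462,  0.00465728]), 'grip_force': 0.0, 'grip_width': 0.09411137419947024} 0.022
top 396.62104167430346 396.62104167430346 317.45258993577346 200.7498213933921 -0.08165839124251172 [[-0.00334306  0.99910547 -0.04215538  0.49216208]
 [-0.99998987 -0.00346718 -0.00287172 -0.00311607]
 [-0.00301531  0.04214535  0.99910694  1.10142564]
 [ 0.          0.          0.          1.        ]]
side 392.6952253560231 392.6952253560231 318.4603445919341 201.36651906603444 -0.08314647092421946 [[-0.51169263 -0.43708469  0.73968076  1.30666733]
 [ 0.85884187 -0.23647408  0.45439042  0.4447897 ]
 [-0.02369177  0.86777704  0.49638867  0.61144014]
 [ 0.          0.          0.          1.        ]]
```

View pics/top0.png

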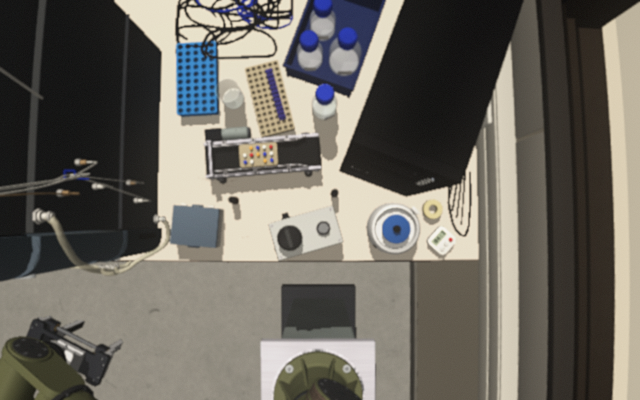

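View pics/side0.png

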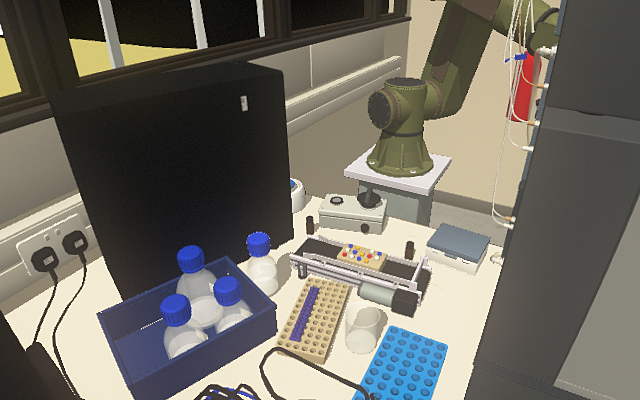

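The top view shows the mushroom at about (289,238), the start button at (323,228), the rack at (258,154) and the end stop on the left at about x=208. The side view shows the mushroom at (369,198) and the rack at (361,256). I'll take enlarged crops for precision.

```bash
cat > h.py <<'E'
import numpy as np, cv2
from station import ctrl
def ray(c,uv):
    K=np.array([[c["fx"],0,c["cx"]],[0,c["fy"],c["cy"]],[0,0,1.]])
    p=cv2.undistortPoints(np.array([[uv]],float),K,np.array([c["k1"],0,0,0.]))[0,0]
    E=np.array(c["extrinsics"]); d=E[:3,:3]@[p[0],-p[1],-1.]
    return E[:3,3],d/np.linalg.norm(d)
def onz(c,uv,z):
    o,d=ray(c,uv); return o+d*(z-o[2])/d[2]
def proj(c,P):
    E=np.array(c["extrinsics"]); q=E[:3,:3].T@(np.asarray(P)-E[:3,3])
    a=q[0]/-q[2]; b=-q[1]/-q[2]; s=1+c["k1"]*(a*a+b*b)
    return np.array([c["fx"]*a*s+c["cx"],c["fy"]*b*s+c["cy"]])
def tri(c1,u1,c2,u2):
    o1,d1=ray(c1,u1); o2,d2=ray(c2,u2)
    A=np.stack([d1,-d2],1); t=np.linalg.lstsq(A,o2-o1,rcond=None)[0]
    a=o1+d1*t[0]; b=o2+d2*t[1]; return (a+b)/2,np.linalg.norm(a-b)
E
python3 - <<'E'
import cv2
t=cv2.imread("pics/top0.png");s=cv2.imread("pics/side0.png")
cv2.imwrite("pics/tc.png",cv2.resize(t[120:265,200:350],None,fx=4,fy=4,interpolation=cv2.INTER_CUBIC))
cv2.imwrite("pics/sc.png",cv2.resize(s[170:320,285:445],None,fx=4,fy=4,interpolation=cv2.INTER_CUBIC))
E
```

```text
(no output)
```

View pics/tc.png

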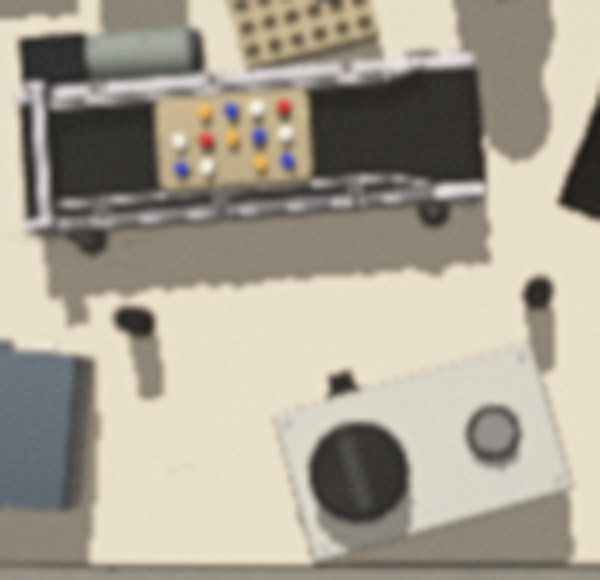

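View pics/sc.png

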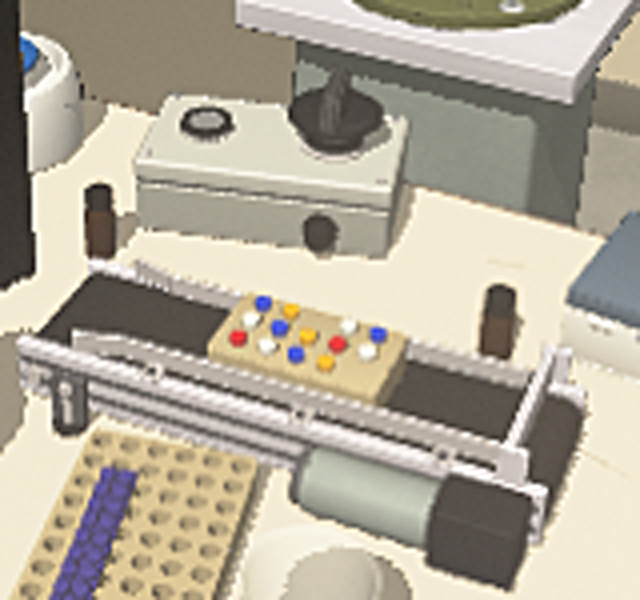

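The crops show box corners at about (269,224), (331,205), (343,241) and (279,260), and the dome centre at about (290,238) in the top view. In the side view the dome is at about (369,198). The end buffer face is at about x=212 in the top view, and the rack spans about u 240–278.

```bash
cat > m.py <<'E'
import sys; from h import *
t=ctrl.camera("top"); s=ctrl.camera("side"); T=t["pixels"].astype(int); S=s["pixels"].astype(int)
def blob(m,near,ker=None):
    m=m.astype(np.uint8)
    n,l,st,ce=cv2.connectedComponentsWithStats(m,connectivity=4)
    b=l[near[1],near[0]]; return (l==b).astype(np.uint8),st[b],ce[b]
# dome, top
m,st,ce=blob(T.max(2)<75,(284,240)); cn=max(cv2.findContours(m,0,1)[0],key=cv2.contourArea)
(cx,cy),r=cv2.minEnclosingCircle(cn); e=cv2.fitEllipse(cn); print("dome top",st,ce,(cx,cy),r,e); 
print("dome centre z.085",onz(t,e[0],.085),"radius mm",r/396*1017)
# dome, side: widest row = rim
m2,st2,ce2=blob(S.max(2)<85,(365,202)); print("dome side",st2,ce2)
print("tri rim",tri(t,e[0],s,(st2[0]+(st2[2]-1)/2,199)))
# box top
hsv=cv2.cvtColor(t["pixels"],cv2.COLOR_BGR2HSV)
sat=hsv[...,1];v=hsv[...,2]
m=((sat<22)&(v>170)).astype(np.uint8); m,st,_=blob(m,(308,235)); m=cv2.morphologyEx(m,cv2.MORPH_CLOSE,np.ones((3,3)))
cn=max(cv2.findContours(m,0,1)[0],key=cv2.contourArea); R=cv2.minAreaRect(cn); B=cv2.boxPoints(R); print("box",st,R)
W=np.array([onz(t,p,.06)[:2] for p in B]); print(W.round(4),"sides",[round(float(np.linalg.norm(W[i]-W[i-1])),4) for i in range(4)],"c",W.mean(0))
# rack beige
m=((hsv[...,0]>10)&(hsv[...,0]<25)&(sat>50)&(v>100)).astype(np.uint8); m=m[130:185,220:300]; m=cv2.morphologyEx(m,cv2.MORPH_CLOSE,np.ones((7,7)))
n,l,stt,c_=cv2.connectedComponentsWithStats(m); b=l[24,38]; cn=max(cv2.findContours((l==b).astype(np.uint8),0,1)[0],key=cv2.contourArea)+[220,130]
R=cv2.minAreaRect(cn);B=cv2.boxPoints(R);W=np.array([onz(t,p,.067)[:2] for p in B]);print("rack",R,W.round(4),"c",W.mean(0),[round(float(np.linalg.norm(W[i]-W[i-1])),4) for i in range(4)])
C=lambda x,y:((x+.5)/4-.5+200,(y+.5)/4-.5+120)
D=lambda x,y:((x+.5)/4-.5+285,(y+.5)/4-.5+170)
print("wing ends",[onz(t,C(*p),.108).round(4) for p in((344,440),(374,506))])
print("crown tri",tri(t,C(359,472),s,D(340,78)))
print("start",onz(t,C(493,433),.065))
print("stop plate top/bot z.072",[onz(t,C(*p),.072).round(4) for p in((36,85),(42,228),(49,100),(52,200))])
print("guides z.062",[onz(t,C(*p),.062).round(4) for p in((55,93),(475,60),(55,222),(480,190))])
print("stop corners tri",tri(t,C(42,226),s,D(560,352)),tri(t,C(36,86),s,D(512,462)))
print("vials z.052",[onz(t,C(*p),.052).round(3) for p in((128,318),(538,290))])
print("vialbox corner",onz(t,C(78,356),.052).round(3),"centr",onz(t,(395,229),.107).round(3))
E
python3 m.py
```

```text
dome top [278 227  23  23 398] [289.32160804 237.99748744] (289.2924499511719, 237.91510009765625) 11.887086868286133 ((289.2218933105469, 237.98727416992188), (22.52769660949707, 22.812210083007812), 11.511173248291016)
dome centre z.085 [0.43994905 0.07234744 0.085     ] radius mm 30.5282003662803
dome side [     0      0    640    400 143985] [337.12688822 232.41681425]
tri rim (array([0.47795867, 0.01663593, 0.0945879 ]), np.float64(0.13261462451126257))
box [ 270  207   72   52 1472] ((305.28125, 232.5494384765625), (37.00465774536133, 65.51974487304688), 74.40719604492188)
[[ 0.4766  0.128 ]
 [ 0.5224 -0.0379]
 [ 0.4289 -0.0636]
 [ 0.3833  0.1019]] sides [0.0969, 0.1721, 0.0969, 0.1716] c [0.45279581 0.03209941]
rack ((265.0, 148.5), (37.0, 54.0), 90.0) [[0.724  0.2096]
 [0.7229 0.0664]
 [0.6246 0.0663]
 [0.6254 0.2087]] c [0.67424502 0.13774048] [0.0986, 0.1432, 0.0982, 0.1423]
wing ends [array([0.462 , 0.0796, 0.108 ]), array([0.4208, 0.0609, 0.108 ])]
crown tri (array([0.44097737, 0.07255256, 0.11182447]), np.float64(0.0057107078208685335))
start [ 0.46501416 -0.01404668  0.065     ]
stop plate top/bot z.072 [array([0.6947, 0.2864, 0.072 ]), array([0.5999, 0.2812, 0.072 ]), array([0.6846, 0.2776, 0.072 ]), array([0.6183, 0.2748, 0.072 ])]
guides z.062 [array([0.6911, 0.2764, 0.062 ]), array([ 0.7112, -0.0032,  0.062 ]), array([0.6049, 0.2753, 0.062 ]), array([ 0.6246, -0.0061,  0.062 ])]
stop corners tri (array([0.60136985, 0.28305316, 0.06810755]), np.float64(0.0016039596425731267)) (array([0.69546962, 0.28895972, 0.06407819]), np.float64(0.0006524699067386116))
vials z.052 [array([0.542, 0.228, 0.052]), array([ 0.559, -0.044,  0.052])]
vialbox corner [0.516 0.262 0.052] centr [ 0.462 -0.195  0.107]
```

Everything agrees:
- **Mushroom:** axis about (0.441, 0.0725), and the crown triangulates to 0.112 m against 0.110 in the text.
- **Box:** yaw about 15.4°.
- **Feeder:** yaw about 4° from world y.

Next I'll turn the tool to yaw 1.84, close the fingers and go above the crown.

Careful with the scale: shifts go in units of 100 mm. That gives: -0.0471 m is -0.471, 0.0094 m is 0.094.

```bash
python3 shift.py '[[[0, 0, 0, 0, 0, 0.147], [0, 0, 0, 0, 0, 0.147], [0, 0, 0, 0, 0, 0.147], [0, 0, 0, 0, 0, 0.147], [0, 0, 0, 0, 0, 0.147], [0, 0, 0, 0, 0, 0.147]]]' 0 20
python3 shift.py '[[[-0.471, 0.094, 0.067, 0, 0, 0], [-0.471, 0.094, 0.067, 0, 0, 0], [-0.471, 0.094, 0.067, 0, 0, 0], [-0.471, 0.094, 0.067, 0, 0, 0], [-0.471, 0.094, 0.067, 0, 0, 0], [-0.471, 0.094, 0.067, 0, 0, 0], [-0.471, 0.094, 0.067, 0, 0, 0], [-0.471, 0.094, 0.067, 0, 0, 0], [-0.471, 0.094, 0.067, 0, 0, 0], [-0.471, 0.094, 0.067, 0, 0, 0]]]'
python3 shift.py '[[[0, 0, 0, 0, 0, 0], [0, 0, 0, 0, 0, 0], [0, 0, 0, 0, 0, 0]]]'
```

```text
time_s: 0.8
ee_pos: [0.2251, 0.5017, 0.2272]
eef_rot: [-3.141, 0.0, 1.832]
force: [-0.8, 0.1, -0.2]
grip_width: 0.0493
grip_force: 0.0
time_s: 1.8
ee_pos: [0.4406, 0.0703, 0.1603]
eef_rot: [3.141, 0.0, 1.838]
force: [0.4, 0.1, 0.4]
grip_width: 0.0005
grip_force: 0.0
time_s: 2.1
ee_pos: [0.4398, 0.073, 0.1605]
eef_rot: [-3.142, -0.0, 1.839]
force: [-1.1, -0.3, 0.4]
grip_width: 0.0004
grip_force: 0.0
```
Tip z =0.1385. Crown 0.110. Descend 0.024 → tip 0.1145 then slow.

```bash
python3 shift.py '[[[0, 0.01, 0.12, 0, 0, 0], [0, 0, 0.12, 0, 0, 0], [0, 0, 0, 0, 0, 0]]]'; python3 shift.py '[[[0, 0, 0.03, 0, 0, 0], [0, 0, 0.03, 0, 0, 0], [0, 0, 0.02, 0, 0, 0], [0, 0, 0, 0, 0, 0]]]';python3 shift.py '[[[0, 0, 0.02, 0, 0, 0], [0, 0, 0.02, 0, 0, 0], [0, 0, 0, 0, 0, 0]]]'
```

```text
time_s: 2.4
ee_pos: [0.44, 0.0731, 0.1345]
eef_rot: [-3.139, -0.001, 1.839]
force: [-0.9, -0.1, 0.2]
grip_width: 0.0004
grip_force: 0.0
time_s: 2.8
ee_pos: [0.4411, 0.0727, 0.1285]
eef_rot: [3.141, -0.0, 1.838]
force: [-1.6, 1.4, 4.2]
grip_width: 0.0003
grip_force: 2.1
time_s: 3.1
ee_pos: [0.4411, 0.0725, 0.1243]
eef_rot: [3.142, 0.0, 1.838]
force: [-0.3, 0.6, 1.8]
grip_width: 0.0005
grip_force: 0.6
```

To row units: 0.001 m is 0.01.

```bash
python3 shift.py '[[[0, 0, 0.01, 0, 0, 0], [0, 0, 0.01, 0, 0, 0], [0, 0, 0, 0, 0, 0]]]';python3 shift.py '[[[0, 0, 0.01, 0, 0, 0], [0, 0, 0.005, 0, 0, 0], [0, 0, 0, 0, 0, 0]]]'
```

```text
time_s: 3.4
ee_pos: [0.4413, 0.0725, 0.1226]
eef_rot: [3.141, 0.0, 1.838]
force: [0.3, 0.9, 5.8]
grip_width: 0.0006
grip_force: 2.8
time_s: 3.7
ee_pos: [0.4415, 0.0726, 0.1219]
eef_rot: [3.14, 0.0, 1.838]
force: [-3.7, 0.7, 16.4]
grip_width: 0.0004
grip_force: 8.0
```

The button hit its end of travel at tip height 0.100 m with 16 N. I'll back off, wait, then check the latch and measure the rack.

To row units: -0.03 m is -0.3, -0.01 m is -0.1.

```bash
python3 shift.py '[[[0, 0, -0.1, 0, 0, 0], [0, 0, -0.3, 0, 0, 0], [0, 0, -0.3, 0, 0, 0], [0, 0, 0, 0, 0, 0], [0, 0, 0, 0, 0, 0], [0, 0, 0, 0, 0, 0], [0, 0, 0, 0, 0, 0]]]'
python3 - <<'E'
from h import *
t=ctrl.camera("top"); s=ctrl.camera("side")
a=cv2.imread("pics/side0.png")[180:235,310:420]; b=s["pixels"][180:235,310:420]
cv2.imwrite("pics/p1.png",cv2.resize(np.vstack([a,b]),None,fx=5,fy=5,interpolation=cv2.INTER_CUBIC))
T=cv2.imread("pics/top0.png")[130:185,200:300]
cv2.imwrite("pics/p2.png",cv2.resize(T,None,fx=8,fy=8,interpolation=cv2.INTER_CUBIC))
E
```

```text
time_s: 4.4
ee_pos: [0.4407, 0.0725, 0.19]
eef_rot: [-3.14, -0.0, 1.838]
force: [-1.0, -0.1, -0.7]
grip_width: 0.0008
grip_force: 0.0
```

View pics/p1.png

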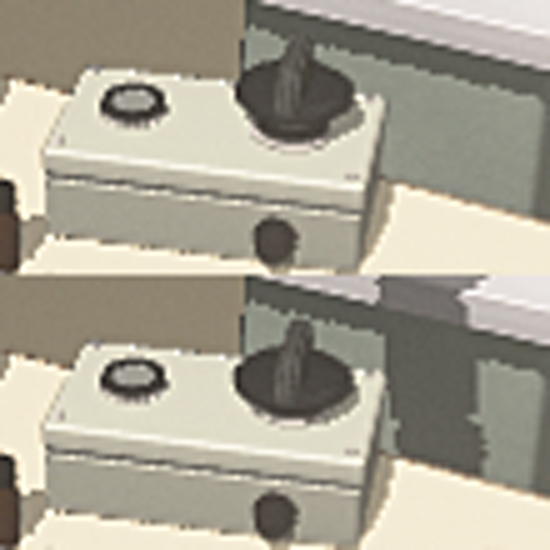

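View pics/p2.png

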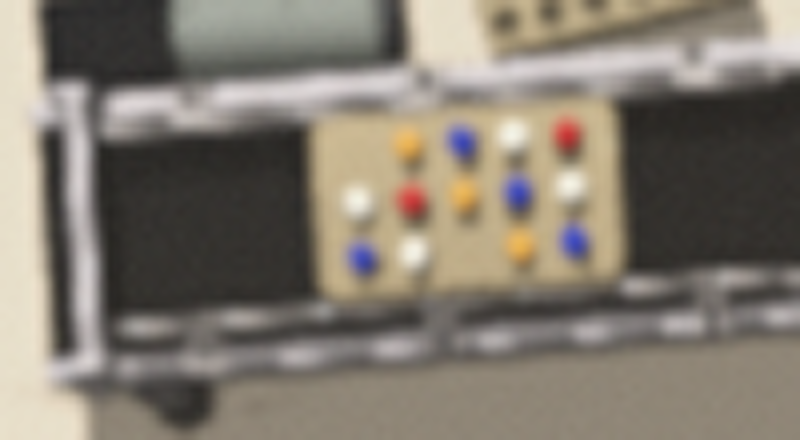

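The mushroom is visibly lower: its top went from row 37 to about 46 in the crop, so it is latched. In the 8× crop the rack block corners are (315,115), (615,98), (627,272) and (322,300), and the end stop face is at about x=100.

```bash
python3 - <<'E'
from h import *
t=ctrl.camera("top")
F=lambda x,y:((x+.5)/8-.5+200,(y+.5)/8-.5+130)
P=np.array([onz(t,F(*p),.067)[:2] for p in((312,112),(618,96),(629,272),(322,302))]);print(P.round(4),P.mean(0),np.linalg.norm(P[1]-P[0]),np.linalg.norm(P[2]-P[3]),np.linalg.norm(P[1]-P[2]))
print("trail mid",P[1:3].mean(0),"lead mid",P[[0,3]].mean(0))
print("stop face",[onz(t,F(*p),.072)[:2].round(4) for p in((93,100),(102,350))])
E
python3 shift.py '[[[0, 0, 0, 0, 0, 0.098], [0, 0, 0, 0, 0, 0.097]]]'
```

```text
[[0.6877 0.2077]
 [0.6923 0.1064]
 [0.6339 0.1026]
 [0.6246 0.2038]] [0.65961094 0.15515194] 0.10140211278155885 0.10165030221478931 0.05850339343039709
trail mid [0.66308065 0.10452147] lead mid [0.65614123 0.20578241]
stop face [array([0.6915, 0.2795]), array([0.6086, 0.2755])]
time_s: 4.75
ee_pos: [0.441, 0.0725, 0.1907]
eef_rot: [-3.141, 0.0, 1.639]
force: [-0.1, -0.2, -0.6]
grip_width: 0.0006
grip_force: 0.0
```

To row units: 0.0447 m is 0.447, -0.0016 m is -0.016.

```bash
python3 shift.py '[[[-0.016, 0.447, 0, 0, 0, 0], [-0.016, 0.447, 0, 0, 0, 0], [-0.016, 0.447, 0, 0, 0, 0], [-0.016, 0.447, 0, 0, 0, 0], [-0.016, 0.447, 0, 0, 0, 0], [0, 0, 0, 0, 0, 0], [0, 0, 0, 0, 0, 0]]]'; python3 shift.py '[[[0, 0, 0.3, 0, 0, 0], [0, 0, 0.25, 0, 0, 0], [0, 0, 0, 0, 0, 0]]]'
python3 - <<'E'
from h import *
t=ctrl.camera("top"); s=ctrl.camera("side")
cv2.imwrite("pics/p3.png",np.hstack([cv2.resize(t["pixels"][110:230,200:350],(600,480))[:, :400],cv2.resize(s["pixels"][180:300,300:400],(400,480))]))
E
```

```text
time_s: 5.45
ee_pos: [0.6645, 0.0806, 0.1892]
eef_rot: [-3.139, 0.0, 1.643]
force: [-1.0, 0.8, 0.9]
grip_width: 0.0004
grip_force: 0.0
time_s: 5.75
ee_pos: [0.6623, 0.0806, 0.1332]
eef_rot: [-3.136, 0.0, 1.643]
force: [-0.9, -0.2, -1.3]
grip_width: 0.0002
grip_force: 0.0
```

View pics/p3.png

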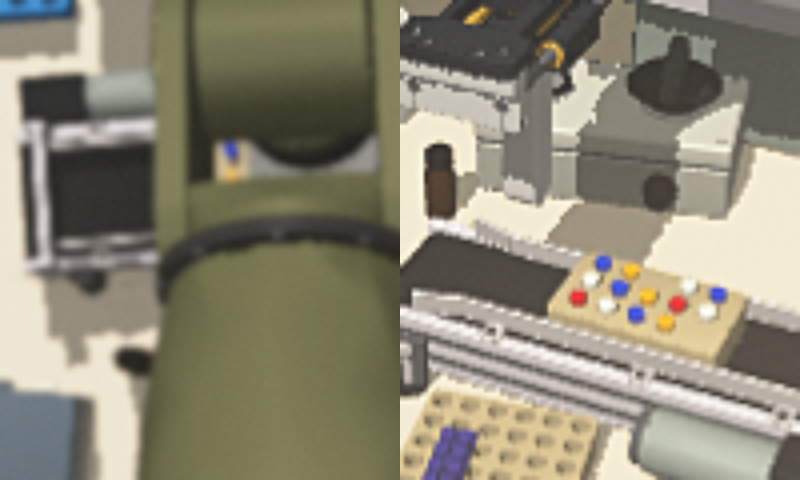

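The fingers hang over the lane behind the rack, with their tips near (525,200) in this view. The mushroom is still latched. Going down.

To row units: 0.02 m is 0.2, 0.018 m is 0.18.

```bash
python3 shift.py '[[[0, 0, 0.2, 0, 0, 0], [0, 0.01, 0.2, 0, 0, 0], [0, 0.01, 0.18, 0, 0, 0], [0, 0, 0, 0, 0, 0], [0, 0, 0, 0, 0, 0]]]'; python3 shift.py '[[[0.06, 0, 0, 0, 0, 0], [0.06, 0, 0, 0, 0, 0], [0.06, 0, 0, 0, 0, 0], [0.05, 0, 0, 0, 0, 0], [0.05, 0, 0, 0, 0, 0]]]'
```

```text
time_s: 6.35
ee_pos: [0.6669, 0.0808, 0.0791]
eef_rot: [3.141, 0.0, 1.643]
force: [0.7, -0.6, 1.0]
grip_width: 0.0006
grip_force: 0.0
time_s: 6.85
ee_pos: [0.6646, 0.1093, 0.0782]
eef_rot: [3.141, 0.0, 1.643]
force: [-0.2, -0.7, 0.8]
grip_width: 0.0003
grip_force: 0.4
```

```bash
python3 shift.py '[[[0.06, 0, 0.01, 0, 0, 0], [0.06, 0, 0.01, 0, 0, 0], [0.06, 0, 0, 0, 0, 0], [0.06, 0, 0, 0, 0, 0], [0.06, 0, 0, 0, 0, 0], [0.06, 0, 0, 0, 0, 0], [0.05, 0, 0, 0, 0, 0], [0.03, 0, 0, 0, 0, 0], [0, 0, 0, 0, 0, 0]]]'; python3 shift.py '[[[0.03, 0, 0, 0, 0, 0], [0.03, 0, 0, 0, 0, 0], [0, 0, 0, 0, 0, 0]]]'
```

```text
time_s: 7.75
ee_pos: [0.6614, 0.153, 0.076]
eef_rot: [3.141, -0.0, 1.643]
force: [-0.0, -0.6, 0.4]
grip_width: 0.0007
grip_force: 0.0
time_s: 8.05
ee_pos: [0.6609, 0.1589, 0.0759]
eef_rot: [3.142, -0.0, 1.643]
force: [-0.3, -0.4, 0.3]
grip_width: 0.0008
grip_force: 0.0
```

To row units: 0.002 m is 0.02.

```bash
python3 shift.py '[[[0.02, 0, 0, 0, 0, 0], [0.02, 0, 0, 0, 0, 0], [0, 0, 0, 0, 0, 0]]]'; python3 shift.py '[[[0.02, 0, 0, 0, 0, 0], [0.01, 0, 0, 0, 0, 0], [0, 0, 0, 0, 0, 0]]]'
python3 - <<'E'
from h import *
s=ctrl.camera("side")
cv2.imwrite("pics/p4.png",cv2.resize(s["pixels"][170:310,300:440],(560,560),interpolation=cv2.INTER_CUBIC))
E
```

```text
time_s: 8.35
ee_pos: [0.6606, 0.1628, 0.076]
eef_rot: [3.142, -0.0, 1.643]
force: [-0.4, -0.4, -0.4]
grip_width: 0.0001
grip_force: 0.0
time_s: 8.65
ee_pos: [0.6604, 0.1657, 0.076]
eef_rot: [-3.142, -0.0, 1.643]
force: [0.2, -0.2, 0.7]
grip_width: 0.0004
grip_force: 0.0
```

View pics/p4.png

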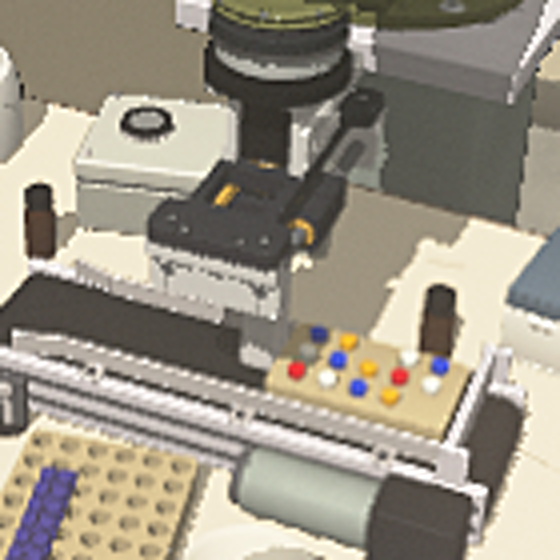

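The rack's leading edge, at about (465,375), is almost at the stop plate. I'll keep pushing in small steps until the force rises.

```bash
python3 shift.py '[[[0.02, 0, 0, 0, 0, 0], [0.02, 0, 0, 0, 0, 0], [0, 0, 0, 0, 0, 0]]]'; python3 shift.py '[[[0.02, 0, 0, 0, 0, 0], [0, 0, 0, 0, 0, 0]]]'; python3 shift.py '[[[0.02, 0, 0, 0, 0, 0], [0, 0, 0, 0, 0, 0]]]'
```

```text
time_s: 9.0
ee_pos: [0.6608, 0.1672, 0.076]
eef_rot: [3.141, 0.004, 1.642]
force: [2.4, -14.8, -0.0]
grip_width: 0.0008
grip_force: 7.3
time_s: 9.2
ee_pos: [0.6608, 0.1674, 0.076]
eef_rot: [3.142, 0.006, 1.641]
force: [3.0, -25.2, 1.6]
grip_width: 0.0007
grip_force: 12.6
time_s: 9.4
ee_pos: [0.6608, 0.1675, 0.076]
eef_rot: [-3.141, 0.008, 1.64]
force: [2.7, -35.1, 2.7]
grip_width: 0.0004
grip_force: 17.9
```

The rack is seated: 35 N against the stop, position steady. Backing off and rising.

To row units: -0.04 m is -0.4, -0.03 m is -0.3.

```bash
python3 shift.py '[[[-0.06, 0, 0, 0, 0, 0], [-0.06, 0, 0, 0, 0, 0], [-0.1, 0, 0, 0, 0, 0], [-0.1, 0, 0, 0, 0, 0], [0, 0, -0.3, 0, 0, 0], [0, 0, -0.4, 0, 0, 0], [0, 0, -0.4, 0, 0, 0], [0, 0, 0, 0, 0, -0.1], [0, 0, 0, 0, 0, -0.1], [0, 0, 0, 0, 0, 0]]]'
python3 - <<'E'
from h import *
o=ctrl.get_obs(); p=o["ee_pos"]; y=o["eef_rot"][2]; d=np.array([.4607,.1012])-p[:2]
print(p,y,"dx",d@[np.cos(y),np.sin(y)],"dy",d@[np.sin(y),-np.cos(y)])
E
```

```text
time_s: 10.4
ee_pos: [0.6622, 0.1413, 0.1861]
eef_rot: [3.141, -0.0, 1.844]
force: [0.7, -0.6, 0.5]
grip_width: 0.0002
grip_force: 0.0
[0.66215101 0.14129926 0.18608861] 1.8443840422296063 dx 0.015821652411938655 dy -0.20479290751241405
```

To row units: -0.041 m is -0.41, 0.0032 m is 0.032.

```bash
python3 shift.py '[[[0.032, -0.41, 0, 0, 0, 0], [0.032, -0.41, 0, 0, 0, 0], [0.032, -0.41, 0, 0, 0, 0], [0.032, -0.41, 0, 0, 0, 0], [0.032, -0.41, 0, 0, 0, 0], [0, 0, 0, 0, 0, 0], [0, 0, 0, 0, 0, 0]]]'; python3 shift.py '[[[0, 0, 0.3, 0, 0, 0], [0, 0, 0.25, 0, 0, 0], [0, 0, 0, 0, 0, 0], [0, 0, 0, 0, 0, 0]]]'
python3 - <<'E'
from h import *
o=ctrl.get_obs(); p=o["ee_pos"]; d=p[:2]-np.array([.441,.0725]); print("head xy",d@[.964,.266],d@[-.266,.964])
t=ctrl.camera("top");s=ctrl.camera("side")
cv2.imwrite("pics/p5.png",np.hstack([cv2.resize(s["pixels"][180:310,310:430],(480,520),interpolation=cv2.INTER_CUBIC),cv2.resize(t["pixels"][120:250,200:280],(320,520),interpolation=cv2.INTER_CUBIC)]))
E
```

```text
time_s: 11.1
ee_pos: [0.4605, 0.1019, 0.1865]
eef_rot: [3.14, 0.0, 1.84]
force: [0.7, 0.2, 0.4]
grip_width: 0.0003
grip_force: 0.0
time_s: 11.5
ee_pos: [0.4612, 0.102, 0.1314]
eef_rot: [-3.141, -0.0, 1.842]
force: [0.7, -0.3, 0.6]
grip_width: 0.0007
grip_force: 0.0
head xy 0.027312651295334854 0.02310768629035919
```

View pics/p5.png

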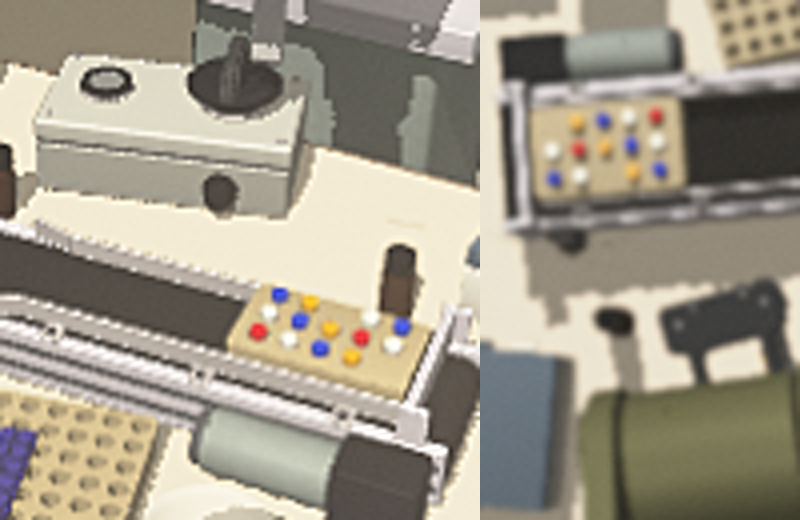

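The rack is against the stop plate and the mushroom is still latched, with the fingertip beside the wing at about (267,50). I'll descend and push along head -y, which is tool -x.

```bash
python3 shift.py '[[[0, 0, 0.09, 0, 0, 0], [0, 0, 0.09, 0, 0, 0], [0, 0, 0, 0, 0, 0]]]'; python3 shift.py '[[[-0.04, 0, 0, 0, 0, 0], [-0.03, 0, 0, 0, 0, 0], [-0.03, 0, 0, 0, 0, 0], [0, 0, 0, 0, 0, 0]]]'; python3 shift.py '[[[-0.03, 0, 0, 0, 0, 0], [-0.03, 0, 0, 0, 0, 0], [0, 0, 0, 0, 0, 0]]]'
```

```text
time_s: 11.9
ee_pos: [0.4599, 0.1019, 0.1117]
eef_rot: [-3.14, -0.0, 1.843]
force: [-0.1, -0.2, -0.5]
grip_width: 0.0004
grip_force: 0.0
time_s: 12.3
ee_pos: [0.4635, 0.0922, 0.1133]
eef_rot: [3.141, -0.0, 1.842]
force: [0.1, 2.4, 0.5]
grip_width: 0.0005
grip_force: 1.2
time_s: 12.6
ee_pos: [0.4652, 0.0866, 0.1133]
eef_rot: [3.14, -0.0, 1.843]
force: [1.9, 4.6, -0.2]
grip_width: 0.0003
grip_force: 2.6
```

To row units: -0.002 m is -0.02.

```bash
python3 shift.py '[[[-0.02, 0, 0, 0, 0, 0], [-0.02, 0, 0, 0, 0, 0], [0, 0, 0, 0, 0, 0]]]'; python3 shift.py '[[[-0.015, 0, 0, 0, 0, 0], [-0.015, 0, 0, 0, 0, 0], [0, 0, 0, 0, 0, 0]]]'
```

```text
time_s: 12.9
ee_pos: [0.4661, 0.0829, 0.1133]
eef_rot: [3.141, -0.001, 1.843]
force: [1.6, 5.0, 2.6]
grip_width: 0.0004
grip_force: 3.0
time_s: 13.2
ee_pos: [0.4666, 0.0802, 0.1133]
eef_rot: [3.141, -0.001, 1.843]
force: [-1.3, 6.4, 3.7]
grip_width: 0.0003
grip_force: 3.5
```

The upward force on the fingertip shows the latch has freed. I'll lift a little, back off +y, then lift clear.

```bash
python3 shift.py '[[[0, 0, -0.03, 0, 0, 0], [0, 0, -0.03, 0, 0, 0], [0, 0, -0.03, 0, 0, 0], [0.06, 0, 0, 0, 0, 0], [0.08, 0, 0, 0, 0, 0], [0.1, 0, 0, 0, 0, 0], [0, 0, -0.3, 0, 0, 0], [0, 0, -0.4, 0, 0, 0]]]'; python3 shift.py '[[[0.4, 0, -0.1, 0, 0, 0], [0.4, 0, 0, 0, 0, 0], [0, 0, 0, 0, 0, 0], [0, 0, 0, 0, 0, 0], [0, 0, 0, 0, 0, 0]]]'
python3 - <<'E'
from h import *
s=ctrl.camera("side");t=ctrl.camera("top")
cv2.imwrite("pics/p6.png",np.hstack([cv2.resize(s["pixels"][175:305,310:430],(480,520),interpolation=cv2.INTER_CUBIC),cv2.resize(t["pixels"][140:270,200:280],(320,520),interpolation=cv2.INTER_CUBIC)]))
E
```

```text
time_s: 14.0
ee_pos: [0.4588, 0.1033, 0.1912]
eef_rot: [-3.137, -0.0, 1.843]
force: [0.4, 0.2, 0.2]
grip_width: 0.0004
grip_force: 0.0
time_s: 14.5
ee_pos: [0.4386, 0.1794, 0.2016]
eef_rot: [-3.141, 0.0, 1.843]
force: [0.2, 0.2, 0.7]
grip_width: 0.0005
grip_force: 0.0
```

View pics/p6.png

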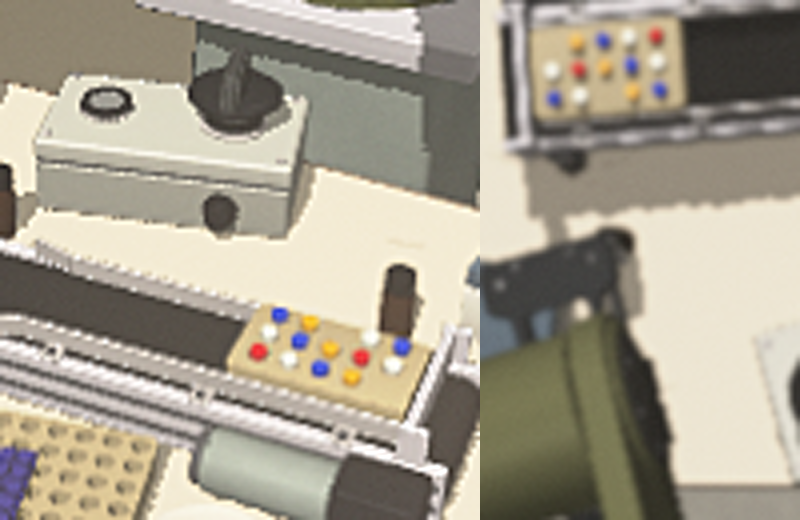

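The mushroom is out, its underside and skirt visible as at the start, and the wing is turned back. The rack sits at the end stop and the arm is clear.

```bash
python3 -c "
from station import ctrl
print(ctrl.hand_in())"
```

```text
the job is handed in; nothing more can be done
None
```

I latched the stop, pushed the rack against the end stop and twisted the mushroom back out; the final pictures show all three, and the job is handed in, though no verdict was returned.

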